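# Close the probe carrier and hold it up level

## Robot

A 6-joint arm with a two-finger parallel gripper is mounted at the origin on the work surface. World frame = base frame: x ahead of the robot, y to its left, z up, the work surface at z = 0. Lengths are in m, angles in degrees, forces in N, time in s.
With the tool pointing down it reaches from about 0.4 to 0.825 m from the base axis. Payload 7 kg.
Tool frame: the origin (TCP) lies between the finger pads; the fingertips stand 19 mm ahead of it and the grasp point (between the pads) is the TCP; z points along the fingers, y is the line along which they close (so a half turn about z gives the same grasp; the last joint's range is limited). The gripper opens to 88 mm and grips with 3 to 60 N. Pads are 19 mm wide; open, the fingers measure 130 mm over their backs; the gripper's body (78 mm by 193 mm) begins 47 mm behind the grasp point.
Start: joints at [-46.518, 20.546, 0.682, 0, -70.136, -16.507], TCP at [0.306, -0.602, 0.246] pointing down, gripper open.
Joint ranges: [-176.03, 176.03], [-82.01, 121.73], [-58.28, 71.71], [-173.87, 95.51], [-174.79, -0.11], [-173.66, 173.66]. Speed limits (degrees/s): [136.94, 136.94, 172.46, 180, 180, 180].

## Interface

Orientations are given as a 3x3 rotation matrix whose columns are the frame's x, y, z axes.
In Python, from station import ctrl, solve_ik, eyes, ticket gives the robot as it stands. Calls block until the motion is done:
- ctrl.movep(position, orientation): joint-space move of the TCP to a pose.
- ctrl.servo_line(position, orientation=None, vel=0.15): straight line of the TCP; orientation=None keeps the orientation; vel is the mean speed in m/s.
- ctrl.goto_joints(angles): joint-space move.
- ctrl.gripper_open() and ctrl.grab(force=None): open the fingers fully, or close them until they stop; force is the grip in N (None keeps the last).
- ctrl.sleep(seconds).
- solve_ik(position, orientation): joint angles nearest the present ones, or None.
- ctrl.state(): the state.
- eyes.camera(name): name is "scene" or "top" or "wrist"; returns a dict with "image" (420x560x3 uint8, red, green, blue), "camera_matrix" (3x3 intrinsics, pixels), "dist_coeffs" ([k1, k2, p1, p2, k3] as OpenCV has them; the pictures are not rectified), "position" and "attitude" of the camera in the world. Camera axes: x right, y up, looking along -z (the intrinsics and any distortion apply to the point x, -y, -z); pixel columns grow to the right and rows downward; lengths in m; the calibration is good to about 2 mm. A picture is of the moment at which its call begins. There is no depth.
A pose or a line that the arm cannot do raises ctrl.MotionError and nothing moves.
- ticket.sign_off(): hands the job in; it is judged then, once.
The state is a dict: "time_s": time; "q": joint angles; "qvel": joint speeds; "joint_efforts": joint torques, N m; "ee_pos": TCP position; "tcp_rot": TCP orientation; "contact_force": force on the tool from outside, world axes, zero at the start; "moment": the same for the moment, N m; "gripper_width": finger opening in m; "finger_force": force on a finger pad.
Only numpy, scipy, OpenCV 4.12 (cv2) and the standard library are available. Lean on these libraries where they do the work, as an engineer would, in place of code of your own. Each camera call takes 0.05 s, during which the arm holds its last target. There are 200 camera calls.

## Task

On the lab bench a grey carrier with a bar handle stands in a shallow tray, the lid of its probe compartment standing open beside the handle. With the carrier still standing in the tray, swing the lid fully closed; then take the carrier by the middle of its bar handle, lift it about 10 cm straight up so that it is well clear of the tray, and finish while holding it there in the gripper, level and still. The three small jars stay standing in its open cells, the carrier is never tipped, and the flask and bottles on the bench are left where they are.

Things in the scene. Friction and masses are not known exactly. Their poses are not given: they have to be found in the camera images.
- handle_mid (a point): Centre of the carrier's black bar handle, 112 mm above its underside; axes of the carrier: x across the bar, y along it, z up. The bar is 14 mm wide (x), 20 mm high (z), 176 mm long, on a 10 mm post at each end (y = -83 and +83 mm), with 37 mm of free space below. The carrier's weight is balanced to within 15 mm of straight below this point.
- lid_hinge (a point): Middle of the lid's hinge line, which runs along y (axes as the carrier's): 22 mm to the -x side of the bar's centre, 65 mm above the carrier's underside (47 mm below handle_mid).
- lid (a joint): Lid angle (rad): 0 = closed, flat on the box rim, reaching to -x from the hinge; grows as it opens up; 1.57 = upright beside the handle, rising 33 mm above the bar; 1.72 = stop. White plate, 90 mm from hinge to free edge, 198 mm long, 5 mm thick (above the hinge line when closed). Slightly stiff hinge (0.06 N m): stays where left; about 1 N at the edge moves it.
- carrier: Loose grey plastic carrier, about 0.65 kg with all it carries. Origin on its underside, straight below the bar's middle; z up. Box 200 mm long (y), 65 mm high, from 107 mm on the -x side to 65 mm on the +x side of the origin. Lidded probe compartment on the -x side, open bay of four cells on the +x side, bar handle over the middle.
- tray: Fixed cream plastic tray in which the carrier stands: 320 mm (its x) by 440 mm (its y), floor 5 mm thick, rim 40 mm above the bench. Origin at the centre of its underside, on the bench.
- vial0_mid (a point): Centre of the first small white plastic jar with a black cap, 34 mm diameter, 60 mm high, 35 g, standing loose in a cell of the carrier's open bay; its top is level with the box walls (64 mm above the carrier's underside).
- vial1_mid (a point): Centre of the second small white plastic jar with a black cap, 34 mm diameter, 60 mm high, 35 g, standing loose in a cell of the carrier's open bay; its top is level with the box walls (64 mm above the carrier's underside).
- vial2_mid (a point): Centre of the third small white plastic jar with a black cap, 34 mm diameter, 60 mm high, 35 g, standing loose in a cell of the carrier's open bay; its top is level with the box walls (64 mm above the carrier's underside).
- flask: Bystander: conical glass flask, 82 mm diameter at the foot, 125 mm high, on the bench on the -y side of the tray. Origin at the centre of its underside.
- detergent: Bystander: white detergent bottle with red cap, 68 mm diameter, 190 mm high, on the bench on the +y side of the tray. Origin at the centre of its underside.
- dropper: Bystander: small glass bottle with red cap, 44 mm diameter, 85 mm high, on the bench on the +y side of the tray, nearer to the robot. Origin at the centre of its underside.
Things that resemble listed ones, but are neither listed nor needed, are in the scene too. What is shaped like the part that bears vial1_mid but brown is not meant.

How it is judged (in metres and radians):
On the way, in this order (a step that is already met when the one before it is completed fails the run):
1. the lid is closed while the carrier stands in the tray (value of joint lid below 0.07 rad and height (world z) of handle_mid below 0.13 m), for 0.2 s.
2. the carrier, lid closed, is lifted clear of the tray (value of joint lid below 0.07 rad and angle between handle_mid's own z axis and vertical below 0.14 rad and height (world z) of handle_mid above 0.187 m and contact force between carrier and the fingers above 1 N), for 0.2 s.
At the end, for the whole second after the job is handed in: The lid is closed (under 0.07 rad); the fingers hold the carrier within 30 mm of the handle's middle, underside 75 to 178 mm above the bench, off the tray, tilted under 0.14 rad, slower than 30 mm/s and 0.15 rad/s; the three jars stand in its open bay (all of step 2 and height (world z) of handle_mid below 0.29 m and contact force between carrier and tray below 0.1 N and linear speed of carrier below 0.03 m/s and angular speed of carrier below 0.15 rad/s and distance between handle_mid and the grasp point below 0.03 m and x of vial0_mid in the frame of handle_mid between 0.01 and 0.065 m and z of vial0_mid in the frame of handle_mid between -0.095 and -0.055 m and x of vial1_mid in the frame of handle_mid between 0.01 and 0.065 m and z of vial1_mid in the frame of handle_mid between -0.095 and -0.055 m and x of vial2_mid in the frame of handle_mid between 0.01 and 0.065 m and z of vial2_mid in the frame of handle_mid between -0.095 and -0.055 m); the arm keeps its last pose, push and grip.
It fails at once if the carrier is tipped (over 0.4 rad) (angle between handle_mid's own z axis and vertical above 0.4 rad).
It fails at once if a jar leaves the carrier's open bay (not (x of vial0_mid in the frame of handle_mid between 0.01 and 0.065 m and z of vial0_mid in the frame of handle_mid between -0.095 and -0.055 m) or not (x of vial1_mid in the frame of handle_mid between 0.01 and 0.065 m and z of vial1_mid in the frame of handle_mid between -0.095 and -0.055 m) or not (x of vial2_mid in the frame of handle_mid between 0.01 and 0.065 m and z of vial2_mid in the frame of handle_mid between -0.095 and -0.055 m)).
It fails at once if the flask or a bottle on the bench is moved (over 30 mm) (distance of any of flask, detergent, dropper from where it was at the start of the episode above 0.03 m).
It also fails if it takes over 54 s, if anything falls off the work surface, if the arm or the gripper's body presses on something with over 40 N, if the wrist force passes 120 N, or if a joint passes its speed limit or range.

## Working session

There is one attempt and no reset: what is moved stays moved. The work goes in short steps, each a Python script; the robot and the scene stay as the last script left them, time stands still between calls to the robot, and variables do not carry over. Pictures are saved under pics/ and viewed, at most 10 in all, crops included, and the job is handed in when it is done.

```bash
mkdir -p pics; cat > h.py <<'E'
import numpy as np, cv2, pickle
def ray(c,u,v):
    K=np.array(c["camera_matrix"]);d=np.array(c["dist_coeffs"],float)
    p=cv2.undistortPoints(np.array([[[u,v]]],float),K,d)[0,0]
    r=np.array(c["attitude"])@np.array([p[0],-p[1],-1.0]);return np.array(c["position"]),r/np.linalg.norm(r)
def onz(c,u,v,z):
    o,r=ray(c,u,v);return o+r*(z-o[2])/r[2]
def proj(c,P):
    R=np.array(c["attitude"]);q=(np.array(P)-c["position"])@R*[1,-1,-1]
    return cv2.projectPoints(q.reshape(-1,1,3),np.zeros(3),np.zeros(3),np.array(c["camera_matrix"]),np.array(c["dist_coeffs"],float))[0][:,0]
E
python3 - <<'E'
from station import ctrl,eyes
import cv2,pickle
d={n:eyes.camera(n) for n in("scene","top")}
pickle.dump(d,open("c0.pkl","wb"))
for n in d:
    print(n,d[n]["position"],d[n]["attitude"],d[n]["dist_coeffs"]);cv2.imwrite(f"pics/{n}0.png",cv2.resize(d[n]["image"][:,:,::-1],(800,600)))
E
```

```text
scene [1.19240934 0.52477564 0.88448126] [[-0.6372707  -0.56257815  0.52668005]
 [ 0.77063572 -0.46749845  0.43308866]
 [ 0.00257589  0.68187318  0.73146588]] [-0.04807291  0.          0.          0.          0.        ]
top [0.51054395 0.05186791 1.29590412] [[ 0.00579496  0.99647445 -0.08369644]
 [-0.99989814  0.00686584  0.01251267]
 [ 0.0130432   0.0836154   0.99641274]] [-0.04542849  0.          0.          0.          0.        ]
```

View pics/top0.png

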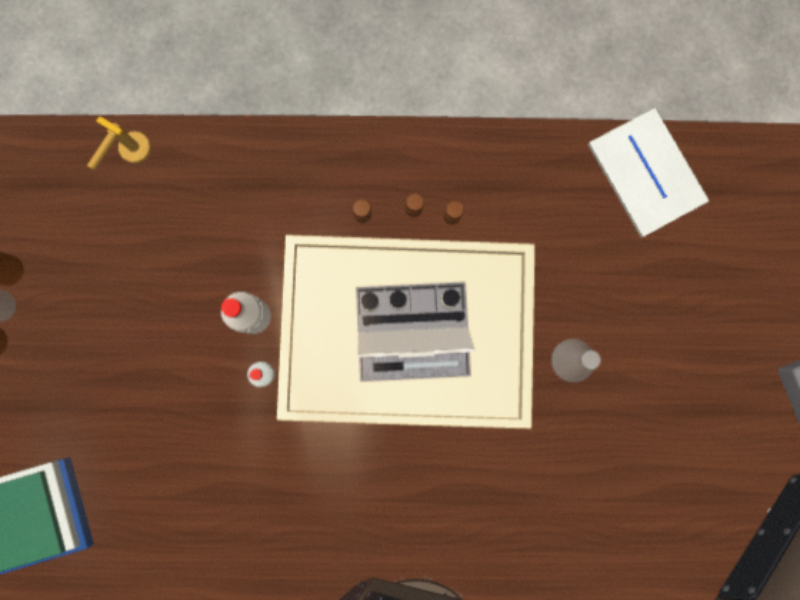

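View pics/scene0.png

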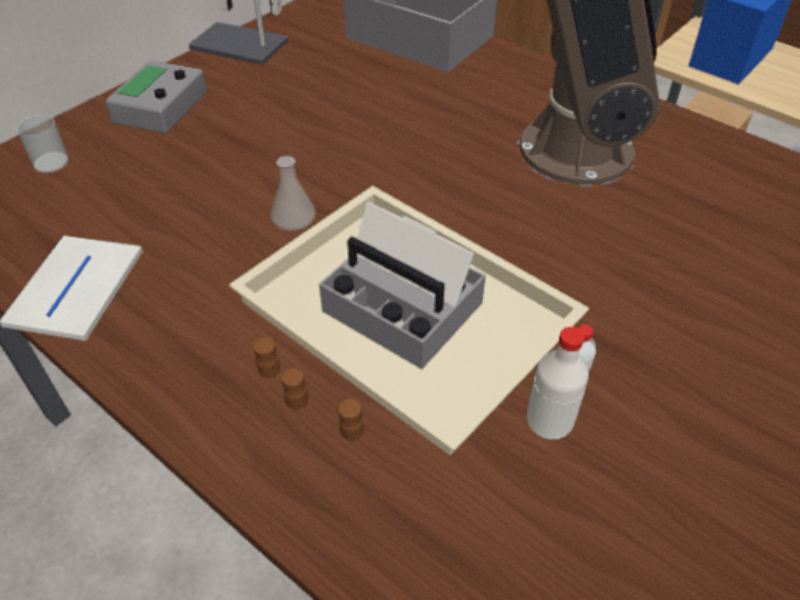

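The top view shows the carrier in the tray: bar at about (363,320)-(465,316), lid free edge at about (357,355)-(473,348), open bay on the far (+x) side and compartment on the robot side. Two sets look like the jars:
- The black-capped ones in the cells, top view (370,300), (398,298) and (451,297). These match the description.
- The brown ones on the bench at (362,210), (414,204) and (454,212). These are decoys.

Next I'll measure and make one enlarged crop.

```bash
python3 - <<'E'
import pickle,cv2,numpy as np
from h import *
d=pickle.load(open("c0.pkl","rb"));c=d["top"];im=c["image"]
hsv=cv2.cvtColor(im,cv2.COLOR_RGB2HSV)
x0,y0,x1,y1=240,190,345,275
m=np.zeros(im.shape[:2],np.uint8);m[y0:y1,x0:x1]=(im[y0:y1,x0:x1].max(2)<55)*255
for q in cv2.findContours(m,cv2.RETR_EXTERNAL,cv2.CHAIN_APPROX_NONE)[0]:
    if cv2.contourArea(q)<25: continue
    r=cv2.minAreaRect(q);b=cv2.boxPoints(r)
    M=cv2.moments(q);u,v=M["m10"]/M["m00"],M["m01"]/M["m00"]
    print(np.round(r[0],1),np.round(r[1],1),"cent z.127",onz(c,u,v,.127).round(4),"z.069",onz(c,u,v,.069).round(4))
    if max(r[1])>50: 
        B=np.array([onz(c,*p,.127) for p in b]);print(B.round(4))
# grey box (neutral mid tone) outer outline
v=im.max(2).astype(int);s=v-im.min(2)
g=np.zeros_like(m);w=(slice(y0,y1),slice(x0,x1));cream=(im[...,0].astype(int)-im[...,2]>22)&(v>150)
g[w]=(~cream[w])*255
q=max(cv2.findContours(g,cv2.RETR_EXTERNAL,cv2.CHAIN_APPROX_NONE)[0],key=cv2.contourArea)
b=cv2.boxPoints(cv2.minAreaRect(q));print("box px",b.round(1).tolist());print(np.array([onz(c,*p,.07) for p in b]).round(4))
a=cv2.resize(im[190:275,235:350],None,fx=5,fy=5,interpolation=2)
s=cv2.resize(d["scene"]["image"][130:265,215:350],None,fx=425/135,fy=425/135,interpolation=2)
a=a[:420];s=cv2.resize(s,(220*2,420))[:, :]
out=np.hstack([cv2.resize(im[190:275,235:350],(420,310)),np.zeros((310,0,3),np.uint8)])
cv2.imwrite("pics/crop0.png",np.hstack([cv2.resize(im[190:275,235:345],(388,300)),cv2.resize(d["scene"]["image"][135:265,215:345],(300,300))])[:,:,::-1])
E
```

```text
[274. 256.] [ 4. 14.] cent z.127 [0.5104 0.0449 0.127 ] z.069 [0.5104 0.0446 0.069 ]
[294.5 221.8] [ 4.5 57.2] cent z.127 [ 0.5948 -0.0077  0.127 ] z.069 [ 0.599  -0.0107  0.069 ]
[[ 0.5969  0.0678  0.127 ]
 [ 0.6035 -0.0724  0.127 ]
 [ 0.5924 -0.0728  0.127 ]
 [ 0.5859  0.0673  0.127 ]]
[278.5 209. ] [9.2 9.2] cent z.127 [0.6259 0.0375 0.127 ] z.069 [0.6316 0.0368 0.069 ]
[315.5 208. ] [10.  9.] cent z.127 [ 0.6293 -0.0539  0.127 ] z.069 [ 0.6352 -0.0592  0.069 ]
box px [[248.89999389648438, 200.89999389648438], [327.70001220703125, 196.89999389648438], [331.0, 262.5], [252.3000030517578, 266.5]]
[[ 0.6522  0.1127  0.07  ]
 [ 0.6641 -0.0908  0.07  ]
 [ 0.4952 -0.099   0.07  ]
 [ 0.4839  0.1024  0.07  ]]
```

View pics/crop0.png

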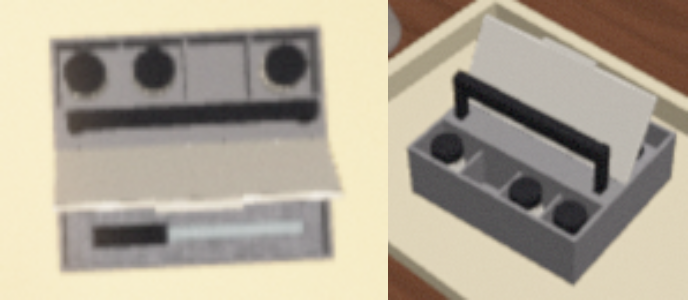

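The crop confirms that the black-capped white jars stand in three of the four bay cells. The box measures 169 x 203 mm against 172 x 200 expected, with a yaw of about 3.3°. Origin is about (0.595, 0.007). The lid's free edge is 42 mm to the -x side of the hinge, so it is open about 62°. Next I'll sweep it closed.

```bash
cat > g.py <<'E'
import numpy as np
def frame(yaw):
    c,s=np.cos(yaw),np.sin(yaw);return np.array([c,s,0]),np.array([-s,c,0])
def Rt(y):  # tool down, closing line along y
    z=np.array([0,0,-1.]);return np.column_stack([np.cross(y,z),y,z])
E
cat > close.py <<'E'
from station import ctrl,solve_ik,eyes
from g import *
import cv2,pickle
O=np.array([.595,.0068,.005]);xc,yc=frame(np.radians(3.35))
def P(x,z): return O+xc*x+np.array([0,0,z])
c=[R for R in (Rt(yc),Rt(-yc)) if solve_ik(P(-.03,.28),R) is not None]
R=min(c,key=lambda R:abs(solve_ik(P(-.03,.28),R)[5]));print(solve_ik(P(-.03,.28),R))
ctrl.grab(10)
def tip(th,r=.076):  # TCP for the -x bottom finger corner touching lid at angle th
    x=-.022-r*np.cos(th)+.005*np.sin(th);z=.065+r*np.sin(th)+.005*np.cos(th)
    return P(x+.0095,z+.019)
ctrl.movep(P(-.028,.30),R)
ctrl.servo_line(tip(np.radians(75)),vel=.12)
f=lambda:np.round(ctrl.state()["contact_force"],1)
print("start",f())
for a in np.arange(67,-1,-6.): 
    ctrl.servo_line(tip(np.radians(max(a,0))),vel=.06);print(a,f(),end=" ")
b=tip(0);f0=f()[2]
for k in range(8):
    F=f();
    if F[2]>8: break
    b=b-[0,0,.001];ctrl.servo_line(b,vel=.03)
print("\nend",k,f(),ctrl.state()["ee_pos"])
ctrl.servo_line(b+[0,0,.12],vel=.15)
ctrl.servo_line(P(-.2,.25),vel=.2)
print(ctrl.state()["time_s"],f())
d={n:eyes.camera(n) for n in("scene","top")};pickle.dump(d,open("c1.pkl","wb"))
cv2.imwrite("pics/after.png",np.hstack([cv2.resize(d["top"]["image"][170:300,215:365],(400,347)),cv2.resize(d["scene"]["image"][115:265,200:350],(347,347))])[:,:,::-1])
E
python3 close.py
```

```text
[ 20.35356963   8.85325535  -9.91920199   0.         -71.22754266
  72.99643037]
start [ 0.  -0.5  0.1]
67.0 [ 0.1  0.3 -0.2] 61.0 [-0.4 -0.2 -0.7] 55.0 [-0.1 -0.   0.6] 49.0 [ 0.4  0.1 -0.7] 43.0 [ 0.2 -0.3  0.5] 37.0 [ 0.1 -0.6  0.6] 31.0 [ 0.2 -0.6  0.8] 25.0 [-0.   0.5 -0.7] 19.0 [ 0.2  0.2 -0.9] 13.0 [0.8 0.1 1.3] 7.0 [ 0.6  0.2 -0.3] 1.0 [ 0.2 -0.3  0.6] 
end 1 [-4.4  0.6 12.9] [0.50681307 0.00161008 0.0940932 ]
10.5917 [ 0.2  0.5 -0.7]
```

View pics/after.png

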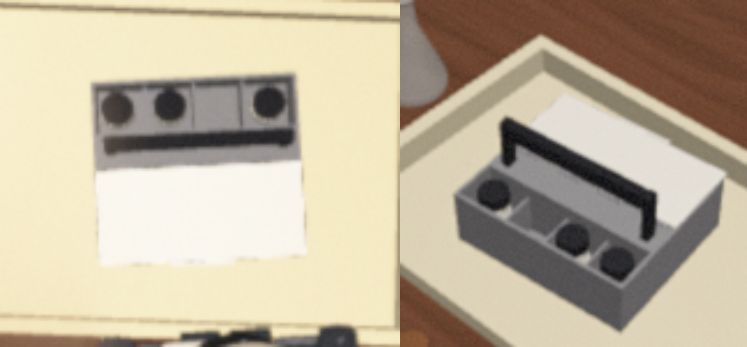

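```bash
python3 - <<'E'
import pickle,cv2,numpy as np
from h import *
c=pickle.load(open("c1.pkl","rb"))["top"];im=c["image"]
m=np.zeros(im.shape[:2],np.uint8);m[200:240,245:340]=(im[200:240,245:340].max(2)<75)*255
for q in cv2.findContours(m,cv2.RETR_EXTERNAL,cv2.CHAIN_APPROX_NONE)[0]:
    if cv2.contourArea(q)<25: continue
    r=cv2.minAreaRect(q);print(np.round(r[0],1),np.round(r[1],1),r[2],onz(c,*r[0],.127).round(4))
    if max(r[1])>50:print(np.array([onz(c,*p,.127) for p in cv2.boxPoints(r)]).round(4))
E
```

```text
[290.5 222.4] [ 5.9 67.2] 87.39744567871094 [0.5932 0.0074 0.127 ]
[[ 0.5961  0.0901  0.127 ]
 [ 0.6047 -0.0748  0.127 ]
 [ 0.5902 -0.0754  0.127 ]
 [ 0.5816  0.0893  0.127 ]]
[259. 210.] [10.  8.] 90.0 [0.6232 0.0849 0.127 ]
[315.5 208. ] [10. 11.] 90.0 [ 0.6292 -0.054   0.127 ]
[278. 208.] [12. 10.] 90.0 [0.6285 0.0383 0.127 ]
```

The lid lies flat on the rim, the jars are still standing, and the bar is at about (0.594, 0.0075) with 3° of yaw, so nothing moved much. Next I'll grasp the bar and lift.

```bash
cat > lift.py <<'E'
from station import ctrl,solve_ik,eyes
from g import *
import cv2,pickle
O=np.array([.594,.0075,.117]);xc,yc=frame(np.radians(3.1))
up=O+[0,0,.13]
c=[R for R in (Rt(xc),Rt(-xc)) if solve_ik(up,R) is not None]
R=min(c,key=lambda R:abs(solve_ik(up,R)[5]));print(solve_ik(up,R))
f=lambda:(np.round(ctrl.state()["contact_force"],1),np.round(ctrl.state()["moment"],2),ctrl.state()["gripper_width"],ctrl.state()["finger_force"])
ctrl.gripper_open()
ctrl.movep(up,R);ctrl.servo_line(O-[0,0,.001],vel=.1);print(f())
ctrl.grab(45);ctrl.sleep(.3);print(f())
ctrl.servo_line(O+[0,0,.03],vel=.04);ctrl.sleep(.3);print(f())
ctrl.servo_line(O+[0,0,.1],vel=.05);ctrl.sleep(.7);print(f(),ctrl.state()["ee_pos"],ctrl.state()["time_s"])
d={n:eyes.camera(n) for n in("scene","top")};pickle.dump(d,open("c2.pkl","wb"))
cv2.imwrite("pics/lift.png",np.hstack([cv2.resize(d["top"]["image"][150:310,200:380],(390,347)),cv2.resize(d["scene"]["image"][65:265,180:380],(400,400))[:347]])[:,:,::-1])
E
python3 lift.py
```

```text
[ 19.55996573  12.93111097  -9.79518635   0.         -67.27370269
 -16.45996573]
(array([-0. , -0.4,  0. ]), array([-0.  ,  0.1 ,  0.01]), 0.08746550062627034, 0.0)
(array([ 2.1, -0.7, -1.8]), array([-0.07, -0.55,  0.01]), 0.013712067025628532, 44.999032616615295)
(array([-0.3, -0.1, -6.1]), array([ 0.03, -0.05,  0.02]), 0.013661146924801283, 44.99834060668945)
(array([ 0.6, -0.3, -5.6]), array([-0.02, -0.03,  0.02]), 0.013488408365018661, 44.99819219112396) [0.59400229 0.00751657 0.21701641] 19.8
```

View pics/lift.png

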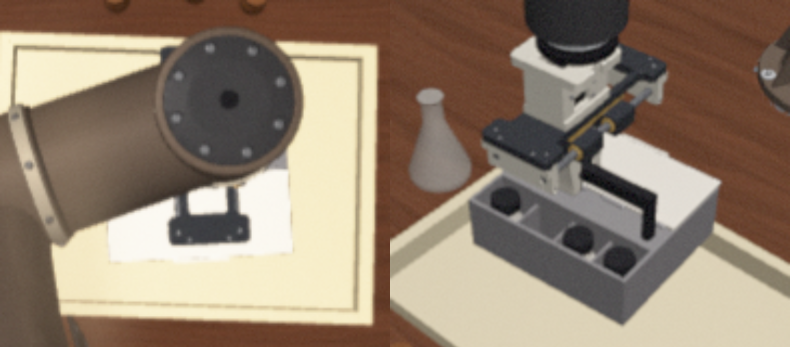

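The carrier hangs clear with the lid shut and the three caps in their cells. I'll check level and centring against the projected nominal corners.

```bash
python3 - <<'E'
import pickle,cv2,numpy as np
from h import *
from g import *
from station import ctrl
print(np.round(ctrl.state()["moment"],3),ctrl.state()["gripper_width"])
c=pickle.load(open("c2.pkl","rb"))["scene"];im=c["image"].copy()
O=np.array([.594,.0075,.105]);xc,yc=frame(np.radians(3.1))
W=lambda x,y,z:O+xc*x+yc*y+np.array([0,0,z])
L=[[(.065,-.1,0),(.065,.1,0),(-.107,.1,0),(-.107,.1,.065),(.065,.1,.065),(.065,-.1,.065),(.065,-.1,0)],[(.065,.1,0),(.065,.1,.065)],[(0,.088,.122),(0,-.088,.122)]]
s=4;x0,y0=210,130
big=cv2.resize(im[y0:y0+130,x0:x0+180],None,fx=s,fy=s,interpolation=cv2.INTER_CUBIC)
for l in L:
    p=proj(c,[W(*q) for q in l]);cv2.polylines(big,[((p-[x0,y0]+.5)*s).round().astype(int).reshape(-1,1,2)],False,(255,0,0),1)
cv2.imwrite("pics/chk.png",big[:,:,::-1])
E
```

```text
[-0.026 -0.047 -0.005] 0.013378196050124528
```

View pics/chk.png

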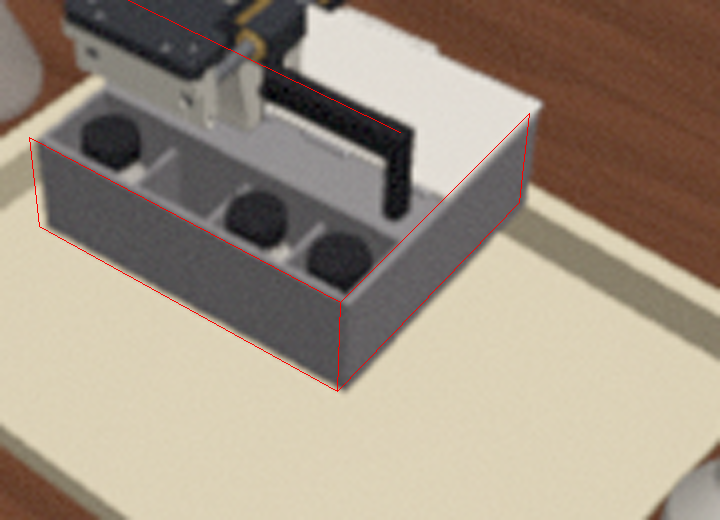

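The drawn box matches the carrier to about 2 px (a few mm): it is level and gripped near the middle. I'm handing the job in.

```bash
python3 -c "
from station import ticket;print(ticket.sign_off())"
```

```text
the job is handed in; nothing more can be done
None
```

I closed the lid in the tray, then gripped the carrier by the middle of its handle and lifted it 10 cm; at hand-in it was held level with the jars in their cells, and the sign-off returned no verdict.

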